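Load the rinsing basket and hold it over the pan

ROBOT

A 6-joint arm with a two-finger parallel gripper is mounted at the origin on the work surface. World frame = base frame: x ahead of the robot, y to its left, z up, the work surface at z = 0. Lengths are in m, angles in rad, forces in N, time in s.
With the tool pointing down it reaches from about 0.375 to 0.9 m from the base axis. Payload 3.1 kg.
Tool frame: the origin (TCP) lies midway between the tips of the shut fingers; the grasp point (between the pads) lies 19 mm behind it; z points along the fingers, y is the line along which they close (so a half turn about z gives the same grasp; the last joint's range is limited). The gripper opens to 85 mm and grips with 20 to 120 N. Pads are 22 mm wide; open, the fingers measure 114 mm over their backs; the gripper's body (76 mm by 85 mm) begins 54 mm behind the grasp point. The pads swing forward as they close: fully open they stand 13 mm farther back than shut.
Start: joints at [0.955, 0.527, 1.433, -0, 1.181, -0.178], TCP at [0.265, 0.566, 0.205] pointing down, gripper open.
Joint ranges: [-3.08, 3.08], [-0.75, 2.2], [0.22, 2.44], [-1.43, 4.57], [0, 2.65], [-2.85, 2.85]. Speed limits (rad/s): [2.79, 2.79, 3.14, 3.14, 3.14, 3.14].

INTERFACE

Orientations are given as a unit quaternion [w, x, y, z].
In Python, from workcell import bot gives the robot as it stands.
- The arm moves only by the shell command python3 -m jog 'ROWS' [FORCE]. ROWS is JSON, a list of rows, each a list of 3 entries, a list of its own where there are three numbers: the opening, from -1 (shut) to 1 (fully open), then the shift along the tool's x, y, z in units of 0.5 m (1.0 is 0.5 m), then the turn, a rotation vector about the tool's x, y, z in units of 90 degrees (1.0 is 90 degrees). A call has 1 to 12 rows; each row is the pose to reach, as a shift and turn from the pose commanded when the call began, along the tool's axes at that moment; what a row does not reach only later rows make up. A row lasts 1/10 s, in which the tool goes at most 50 mm and 8.59 degrees, less where a joint would pass 70% of its speed; a pose out of reach is approached as far as the arm can. A call with a number of a shift or a turn outside -1 to 1 is refused whole. A call with a gripper value outside its range is refused whole. The fingers move at their own pace and stop on an object; FORCE is the grip in N (left out, the last holds). Time passes only in rows, so rows that repeat a pose let the fingers close. It gives the time, the measured TCP pose, the force, the opening and the grip force at its end, in the units of the state.
- bot.sense(): the state, without advancing time (a new reading comes with each control period).
- bot.capture(name): name is "side" or "top" or "wrist"; returns a dict with "image" (400x640x3 uint8, red, green, blue), "intrinsics" (3x3 intrinsics, pixels), "origin" and "orientation" of the camera in the world. Camera axes: x right, y down, z forward; pixel columns grow to the right and rows downward; lengths in m; the calibration is good to about 2 mm. The wrist camera is an equidistant fisheye: a pixel r from the principal point sees the ray r / f radians off the axis. A picture is of the moment at which its call begins. There is no depth.
- bot.close_job(): hands the job in; it is judged then, once.
The state is a dict: "t": time; "qpos": joint angles; "qd": joint speeds; "joint_efforts": joint torques, N m; "tcp_pos": TCP position; "ee_rot": TCP orientation; "ft_force": force on the tool from outside, world axes, zero at the start; "ft_torque": the same for the moment, N m; "gripper_width": finger opening in m; "grasp_force": force on a finger pad.
Only numpy, scipy, OpenCV 4.12 (cv2) and the standard library are available. Lean on these libraries where they do the work, as an engineer would, in place of code of your own. Each camera call takes 0.05 s, during which the arm holds its last target. There are 200 camera calls.

TASK

Lower the two tomatoes gently into the wire basket, one on each side of its handle, without dropping or pressing them in; the basket stays standing on the table meanwhile. Then lift the basket by its handle, carry it over the stacked lunch boxes and hold it level, centred and squared up over the steel pan, with its underside about 2 cm above the pan's rim, so that I can hose the tomatoes off there. Never let the basket touch the pan, leave the pan, the lunch boxes and the onion where they are, and finish still holding the basket there, steady and not set down.

Things in the scene. Friction and masses are not known exactly. Their poses are not given: they have to be found in the camera images.
- basket: Loose steel wire basket, 260 mm long (its x), 160 wide (its y), walls 68 high, 4 mm thick; inside 252 x 152, floor surface 4 mm above the underside; about 0.36 kg. Its rigid handle, a bail of 7 mm bar, stands upright in the middle: legs at x = 0, y = +-81 mm, crossbar along y. Origin: centre of the underside, z up, standing on the table. Both ends alike.
- basket_grip (a point): Centre of the black grip on the bail's crossbar, straight above the basket's origin, 150 mm above its underside. The grip is flat-sided: 16 mm thick (along basket x), 84 mm long (along basket y), 24 mm high. Axes as the basket.
- pan: Empty stainless steel rinsing pan, 325 mm long (its x) x 206 mm wide (its y) over the flange, 100 mm high, opening 299 x 180 mm; loose, 0.9 kg. Origin at the centre of its underside. Either the pan or the basket may stand on the left.
- pan_rim (a point): Centre of the pan's mouth, level with the top of its flange, 100 mm above its underside. Axes as the pan.
- onion: Brown onion with a dry neck, 72 mm across, 88 mm tall, standing in a loose row with the two tomatoes (in any order). Not part of the job. Origin at the centre of its underside.
- box_low0: Lower lunch box, clear tub with a red lid, 125 x 125 x 65 mm with the lid, full; origin at the centre of its underside. The two stacks of two, 130 mm high, stand side by side between the basket and the pan.
- box_top0: Upper lunch box, clear tub with a red lid, 125 x 125 x 65 mm with the lid, full; origin at the centre of its underside. Stands loose on box_low0.
- box_low1: Lower lunch box, clear tub with a red lid, 125 x 125 x 65 mm with the lid, full; origin at the centre of its underside. Second stack.
- box_top1: Upper lunch box, clear tub with a red lid, 125 x 125 x 65 mm with the lid, full; origin at the centre of its underside. Stands loose on box_low1.
- tomato_a: One of the two alike ripe tomatoes, squat and round with a green calyx, 58 mm across at its widest (25 mm up), 49 mm tall, flat underside 26 mm across, about 0.11 kg, standing on the table beyond the lunch boxes. Origin at the centre of its underside, z up through the calyx.
- tomato_a_center (a point): Centre of tomato_a, on its axis 25 mm above its underside.
- tomato_b: One of the two alike ripe tomatoes, squat and round with a green calyx, 58 mm across at its widest (25 mm up), 49 mm tall, flat underside 26 mm across, about 0.11 kg, standing on the table beyond the lunch boxes. Origin at the centre of its underside, z up through the calyx.
- tomato_b_center (a point): Centre of tomato_b, on its axis 25 mm above its underside.
There are look-alikes about, which are no part of the job. What is shaped like the tomato_b but blue, white or yellow is not meant.

How it is judged:
By the outcome, as a careful person would: the job done as asked, in the order asked, and still so for the second after the job is handed in, while the arm keeps its last pose, push and grip.
It also fails if it takes over 72 s, if anything falls off the work surface, if the arm or the gripper's body presses on something with over 40 N, if the wrist force passes 120 N, or if a joint passes its speed limit or range.

## Working session

There is one attempt and no reset: what is moved stays moved. The work goes in short steps, Python scripts to look and compute and a shell command to move; the robot and the scene stay as the last step left them, time stands still between calls to the robot, and variables do not carry over. Pictures are saved under pics/ and viewed, at most 10 in all, crops included, and the job is handed in when it is done.

```bash
mkdir -p pics; ls; python3 - <<'E'
from workcell import bot
import cv2,numpy as np,pickle
d={}
for n in("side","top","wrist"):
    c=bot.capture(n); d[n]=c
    cv2.imwrite(f"pics/{n}0.png",c["image"][:,:,::-1]); print(n,np.round(c["intrinsics"],1).tolist(),c["origin"],c["orientation"])
pickle.dump(d,open("cap0.pkl","wb"))
print(bot.sense())
E
```

```text
pics
side [[440.6, 0.0, 314.6], [0.0, 440.6, 206.8], [0.0, 0.0, 1.0]] [-0.06972089 -0.61388496  0.84456972] [-0.40304495  0.84737253 -0.31381267  0.14503849]
top [[382.4, 0.0, 321.0], [0.0, 382.4, 199.9], [0.0, 0.0, 1.0]] [0.39810092 0.05933653 1.41666887] [-0.0199248   0.70671536 -0.70636661  0.03467872]
wrist [[309.7, 0.0, 318.3], [0.0, 309.7, 198.8], [0.0, 0.0, 1.0]] [0.19217222 0.59952091 0.37333574] [0.13414683 0.83317456 0.52985482 0.08413475]
{'t': 0.15, 'qpos': array([ 9.54475947e-01,  5.28313847e-01,  1.43361307e+00,  1.43367980e-05,
        1.18138073e+00, -1.78502577e-01]), 'qd': array([-7.93033609e-05, -5.20178864e-03, -4.83787630e-03, -8.29631600e-04,
        8.68546518e-04, -5.91304145e-04]), 'joint_efforts': array([ 1.45331789e-03, -4.42738688e+01, -1.78277260e+01, -3.21472999e-04,
        5.55915496e-03, -8.40095566e-06]), 'tcp_pos': array([0.26460189, 0.56557385, 0.20461921]), 'ee_rot': array([-3.37991396e-04,  2.17167275e-01,  9.76134027e-01, -7.88100993e-04]), 'ft_force': array([-0.14679772, -1.04825883,  0.1277371 ]), 'ft_torque': array([-0.0277274 ,  0.03473452, -0.03073952]), 'grasp_force': 0.0, 'gripper_width': 0.08515352912860163}
```

View pics/side0.png

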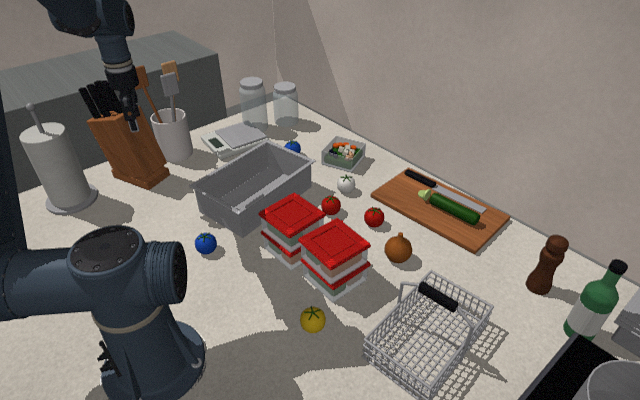

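View pics/top0.png

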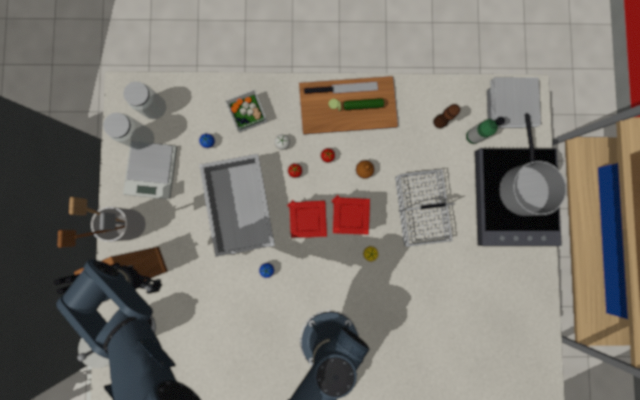

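Candidates, side view: red (331,205) and red (374,217) are the tomatoes. Look-alikes are blue (206,243) and (292,148), white (346,184) and yellow (313,319). The onion is at (398,248), and the red lids are at (292,213) and (335,243). In the top view the reds are at (295,170) and (328,155), the basket at (427,205) and the pan at (237,205).

```bash
cat > h.py <<'E'
import numpy as np,cv2
from scipy.spatial.transform import Rotation as R
def rot(q): return R.from_quat(np.r_[q[1:],q[0]])
def ray(c,uv,fish=False):
    K=c["intrinsics"]; x=(uv[0]-K[0,2])/K[0,0]; y=(uv[1]-K[1,2])/K[1,1]
    if fish:
        r=np.hypot(x,y); s=np.sin(r)/max(r,1e-9); d=np.array([x*s,y*s,np.cos(r)])
    else: d=np.array([x,y,1.])
    return np.array(c["origin"]),rot(c["orientation"]).apply(d/np.linalg.norm(d))
def plane(c,uv,z,fish=False):
    o,d=ray(c,uv,fish); return o+d*(z-o[2])/d[2]
def tri(*rs):
    A=sum(np.eye(3)-np.outer(d,d) for o,d in rs); b=sum((np.eye(3)-np.outer(d,d))@o for o,d in rs)
    p=np.linalg.solve(A,b); return p,[float(np.linalg.norm(np.cross(p-o,d)))for o,d in rs]
def proj(c,p):
    q=rot(c["orientation"]).inv().apply(np.array(p)-c["origin"]); return (c["intrinsics"]@(q/q[2]))[:2]
def blobs(m,lo,hi):
    cs,_=cv2.findContours(m.astype(np.uint8),cv2.RETR_EXTERNAL,cv2.CHAIN_APPROX_NONE)
    return [c for c in cs if lo<cv2.contourArea(c)<hi]
def hsv(c): return cv2.cvtColor(c["image"],cv2.COLOR_RGB2HSV).astype(int)
def redm(c):
    h=hsv(c); return ((h[...,0]<8)|(h[...,0]>170))&(h[...,1]>150)&(h[...,2]>60)
E
python3 - <<'E'
from h import *; import pickle
d=pickle.load(open("cap0.pkl","rb")); t,s=d["top"],d["side"]
for n in("top","side"):
    for b in blobs(redm(d[n]),25,5000): 
        (u,v),(w,h),a=cv2.minAreaRect(b); print(n,"red",round(u,1),round(v,1),round(w,1),round(h,1),round(a,1),cv2.contourArea(b))
def grip(c,x0,x1,y0,y1):
    m=np.zeros(c["image"].shape[:2],bool); m[y0:y1,x0:x1]=(c["image"].max(2)<45)[y0:y1,x0:x1]
    b=max(blobs(m,3,5000),key=cv2.contourArea); r=cv2.minAreaRect(b); return r
for n,bx in(("top",(400,455,180,230)),("side",(400,470,270,320))): print(n,"grip",grip(d[n],*bx))
# pan low-saturation mask in top
h=hsv(t); print("sat table",h[260:280,180:220,1].mean(),"pan",h[210,240],"rim",h[215,208])
big=cv2.resize(t["image"][125:285,190:470],None,fx=2.8,fy=2.8,interpolation=cv2.INTER_CUBIC)
sb=cv2.resize(s["image"][120:400,180:510],None,fx=800/330/1.6,fy=800/330/1.6)
cv2.imwrite("pics/crop1.png",big[:,:,::-1])
E
```

```text
top red 307.1 219.0 35.6 36.7 87.0 1181.0
top red 350.5 214.5 37.0 37.0 90.0 1198.5
top red 295.0 170.0 12.0 12.0 90.0 69.5
top red 327.0 155.0 12.0 12.0 90.0 112.0
top red 631.5 53.0 106.0 15.0 90.0 1168.5
side red 334.4 274.3 68.3 29.6 2.6 258.5
side red 278.7 245.2 43.7 13.1 22.8 129.5
side red 334.0 242.3 44.4 59.3 59.0 1953.5
side red 374.0 218.0 16.0 18.0 90.0 219.0
side red 300.2 210.2 38.3 76.9 61.4 1798.0
top grip ((432.98779296875, 205.39024353027344), (1.6564730405807495, 22.196741104125977), 83.6598129272461)
side grip ((437.67645263671875, 296.7059020996094), (43.38914108276367, 10.804409980773926), 30.963754653930664)
sat table 19.5125 pan [ 90   2 148] rim [ 23   6 161]
```

View pics/crop1.png

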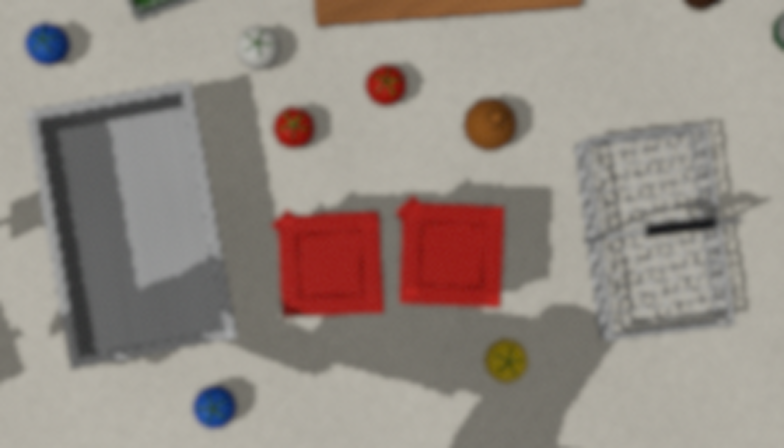

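The crop confirms the two red tomatoes with green calyx at crop (295,127) and (386,85). The onion is brown at (490,124). The pan flange corners are near crop (33,112), (190,85), (235,335) and (72,365).

```bash
python3 - <<'E'
from h import *; import pickle
d=pickle.load(open("cap0.pkl","rb")); t,s,w=d["top"],d["side"],d["wrist"]
p,e=tri(ray(t,(327.5,155.5)),ray(s,(374,217.5))); print("tomR",p.round(4),e, proj(t,(*p[:2],.025)))
p,e=tri(ray(t,(295.2,170.5)),ray(s,(331,205.5))); print("tomL",p.round(4),e)
p,e=tri(ray(t,(433,206)),ray(s,(437.7,296.7))); print("grip",p.round(4),e)
f=lambda x,y:(190+(x+.5)/2.8-.5,125+(y+.5)/2.8-.5)
for nm,cs,z in(("pan",[(33,112),(190,85),(235,335),(72,365)],.1),("bask",[(578,145),(720,122),(742,318),(605,338)],.068)):
    P=np.array([plane(t,f(*c),z)[:2] for c in cs]); print(nm,P.round(3).tolist(),P.mean(0).round(4),[round(float(np.linalg.norm(P[i]-P[i-1])),3) for i in range(4)])
    for a,b in((3,0),(2,1)): v=P[b]-P[a]; print(" yaw",np.degrees(np.arctan2(v[1],v[0])).round(2))
    for c in P: print("  side px",proj(s,(*c,z)).round(0))
T=[0.2646,.5656,.2046]; Rt=rot([-3.38e-4,.2172,.9761,-7.9e-4]); print("cam in tool",Rt.inv().apply(w["origin"]-T).round(4),(Rt.inv()*rot(w["orientation"])).as_matrix().round(2).tolist())
for l in((307.1,219),(350.5,214.5)): print("stack",plane(t,l,.13).round(3))
E
```

```text
tomR [0.6709 0.0054 0.0257] [0.0014321302276280334, 0.0014321302276281446] [327.75058804 155.24116279]
tomL [0.6141 0.1243 0.027 ] [0.0008688602583670833, 0.0008688602583671167]
grip [ 0.4762 -0.3405  0.1533] [0.0004865116729229883, 0.00048651167292307107]
pan [[0.621, 0.445], [0.656, 0.252], [0.348, 0.194], [0.312, 0.391]] [0.4842 0.3205] [0.315, 0.196, 0.314, 0.2]
 yaw 9.95
 yaw 10.75
  side px [267. 141.]
  side px [313. 161.]
  side px [238. 213.]
  side px [190. 185.]
bask [[0.587, -0.237], [0.617, -0.42], [0.367, -0.442], [0.342, -0.267]] [ 0.4781 -0.3415] [0.246, 0.186, 0.251, 0.176]
 yaw 7.06
 yaw 4.92
  side px [425. 270.]
  side px [501. 311.]
  side px [437. 390.]
  side px [361. 336.]
cam in tool [ 0.08   -0.0003 -0.1687] [[-0.0, -0.95, -0.31], [1.0, -0.0, -0.0], [0.0, -0.31, 0.95]]
stack [0.433 0.079 0.13 ]
stack [ 0.448 -0.067  0.13 ]
```

```bash
cat >> h.py <<'E'
def plan(s,*ts):
    "targets (x,y,z,yaw_deg of tool x) -> shift/0.5m and turn/90deg from the pose in s, tool down"
    R0=rot(s["ee_rot"])
    for x,y,z,a in ts:
        Rt=R.from_euler("z",a,degrees=True)*R.from_euler("x",180,degrees=True)
        print((R0.inv().apply(np.array([x,y,z])-s["tcp_pos"])/.5).round(4).tolist(),((R0.inv()*Rt).as_rotvec()/(np.pi/2)).round(4).tolist())
E
python3 - <<'E'
from h import *; from workcell import bot
plan(bot.sense(),(.614,.124,.20,186.5))
E
```

```text
[-1.0073, -0.5036, 0.0098] [-0.001, -0.0005, -0.3509]
```

```bash
python3 -m jog '[[1,[-0.99,-0.5,0.0],[0,0,-0.35]],[1,[-0.99,-0.5,0.0],[0,0,-0.35]],[1,[-0.99,-0.5,0.0],[0,0,-0.35]],[1,[-0.99,-0.5,0.0],[0,0,-0.35]],[1,[-0.99,-0.5,0.0],[0,0,-0.35]],[1,[-0.99,-0.5,0.0],[0,0,-0.35]],[1,[-0.99,-0.5,0.0],[0,0,-0.35]],[1,[-0.99,-0.5,0.0],[0,0,-0.35]],[1,[-0.99,-0.5,0.0],[0,0,-0.35]],[1,[-0.99,-0.5,0.0],[0,0,-0.35]],[1,[-0.99,-0.5,0.0],[0,0,-0.35]],[1,[-0.99,-0.5,0.0],[0,0,-0.35]]]' 25
python3 - <<'E'
from h import *; from workcell import bot; import pickle
w=bot.capture("wrist"); s=bot.sense(); pickle.dump((w,s),open("w1.pkl","wb"))
cv2.imwrite("pics/w1.png",w["image"][:,:,::-1]); print(s["t"],s["tcp_pos"],s["qpos"])
for b in blobs(redm(w),300,60000):
    u,v=(b.reshape(-1,2).min(0)+b.reshape(-1,2).max(0))/2; print(u,v,cv2.contourArea(b),plane(w,(u,v),.027,True).round(4),cv2.boundingRect(b))
E
```

```text
t: 1.35
tcp_pos: [0.6108, 0.1251, 0.2052]
ee_rot: [0.001, -0.054, 0.999, -0.001]
ft_force: [0.7, 0.2, -0.4]
gripper_width: 0.0857
grasp_force: 0.0
1.4 [0.61049187 0.12530971 0.20497811] [ 2.41483899e-02  5.24845973e-01  1.43917413e+00 -1.57113172e-03
  1.17565324e+00 -1.65300097e+00]
12.0 311.0 477.5 [ 1.0173 -0.5943  0.027 ] (0, 292, 25, 39)
219.0 211.0 1144.5 [0.6743 0.0073 0.027 ] (197, 189, 45, 45)
320.5 176.5 1724.0 [0.618  0.1277 0.027 ] (297, 153, 48, 48)
219.0 41.0 16865.0 [ 0.4705 -0.0035  0.027 ] (71, 0, 297, 83)
```

View pics/w1.png

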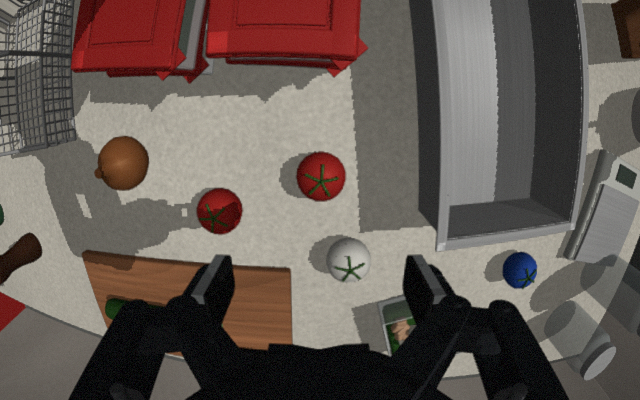

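The wrist view shows tomato L at (320,176), tomato R at (219,211), the onion at (123,163) and the white look-alike at (349,261). All agree with the two-view fix to about 4 mm, so I take the mean.

```bash
python3 -m jog '[[1,[-0.011,0,0.1],[0,0,0]],[1,[-0.011,0,0.2],[0,0,0]],[1,[-0.011,0,0.3],[0,0,0]],[1,[-0.011,0,0.36],[0,0,0]],[1,[-0.011,0,0.39],[0,0,0]],[1,[-0.011,0,0.407],[0,0,0]],[1,[-0.011,0,0.407],[0,0,0]],[-1,[-0.011,0,0.407],[0,0,0]],[-1,[-0.011,0,0.407],[0,0,0]],[-1,[-0.011,0,0.407],[0,0,0]],[-1,[-0.011,0,0.407],[0,0,0]],[-1,[-0.011,0,0.407],[0,0,0]]]' 22
python3 - <<'E'
from h import *; from workcell import bot
s=bot.sense(); g=np.array([.4765,-.3405]); a=np.radians(6.5); u=np.array([np.cos(a),np.sin(a)])
p=g-.067*u; print(p,s["tcp_pos"])
plan(s,(*s["tcp_pos"][:2],.215,186.5),(*p,.215,186.5))
E
```

```text
t: 2.6
tcp_pos: [0.6144, 0.1301, 0.0043]
ee_rot: [0.002, -0.056, 0.998, -0.0]
ft_force: [-0.4, -2.8, 5.4]
gripper_width: 0.053
grasp_force: 22.6
[ 0.40993069 -0.34808462] [0.61442243 0.1300857  0.00431197]
[-0.0017, -0.0003, -0.4214] [-0.0005, 0.0026, -0.0009]
[0.5117, -0.9049, -0.4228] [-0.0005, 0.0026, -0.0009]
```

```bash
python3 -m jog '[[-1,[0,0,-0.02],[0,0,0]],[-1,[0,0,-0.06],[0,0,0]],[-1,[0,0,-0.14],[0,0,0]],[-1,[0,0,-0.24],[0,0,0]],[-1,[0,0,-0.34],[0,0,0]],[-1,[0,0,-0.42],[0,0,0]],[-1,[0,0,-0.42],[0,0,0]]]'
python3 - <<'E'
from h import *; from workcell import bot
s=bot.sense(); g=np.array([.4765,-.3405]); a=np.radians(6.5); u=np.array([np.cos(a),np.sin(a)])
p=g-.067*u; plan(s,(*p,.215,186.5))
w=bot.capture("wrist"); print(s["grasp_force"],s["gripper_width"],s["tcp_pos"])
cv2.imwrite("pics/w2.png",w["image"][:,:,::-1])
E
```

```text
t: 3.3
tcp_pos: [0.6172, 0.1308, 0.2203]
ee_rot: [0.008, -0.056, 0.998, -0.0]
ft_force: [1.6, 0.1, -0.8]
gripper_width: 0.0527
grasp_force: 23.4
[0.5191, -0.9054, 0.0033] [-0.0006, 0.01, -0.0009]
23.43395092364517 0.05273323882293171 [0.61716897 0.1308011  0.22029755]
```

View pics/w2.png

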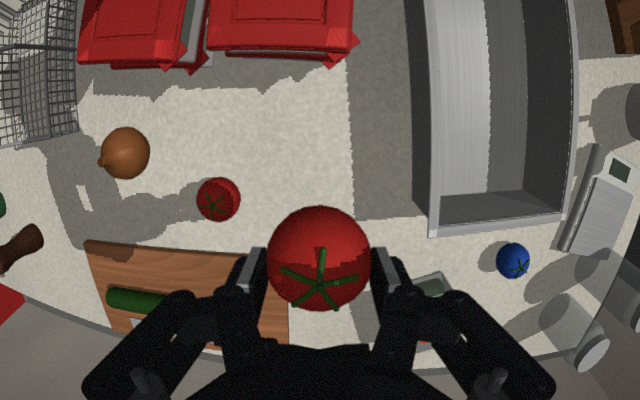

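```bash
python3 -m jog '[[-1,[0.052,-0.09,0],[0,0,0]],[-1,[0.52,-0.905,0],[0,0,0]],[-1,[0.52,-0.905,0],[0,0,0]],[-1,[0.52,-0.905,0],[0,0,0]],[-1,[0.52,-0.905,0],[0,0,0]],[-1,[0.52,-0.905,0],[0,0,0]],[-1,[0.52,-0.905,0],[0,0,0]],[-1,[0.52,-0.905,0],[0,0,0]],[-1,[0.52,-0.905,0],[0,0,0]],[-1,[0.52,-0.905,0],[0,0,0]],[-1,[0.52,-0.905,0],[0,0,0]],[-1,[0.52,-0.905,0],[0,0,0]]]'
python3 -m jog '[[-1,[0,0,0],[0,0,0]],[-1,[0,0,0],[0,0,0]]]'
python3 - <<'E'
from h import *; from workcell import bot; import pickle
w=bot.capture("wrist"); sd=bot.capture("side"); s=bot.sense(); pickle.dump((w,sd,s),open("w3.pkl","wb"))
g=np.array([.4765,-.3405]); a=np.radians(6.5); u=np.array([np.cos(a),np.sin(a)])
p=g-.067*u; plan(s,(*p,.1,186.5)); print(s["tcp_pos"],s["qpos"])
im=np.hstack([w["image"],sd["image"]])[:,:,::-1]; cv2.imwrite("pics/w3.png",cv2.resize(np.vstack([w["image"][:300],sd["image"][100:]])[:,:,::-1],None,fx=1,fy=1))
for b in blobs(redm(sd),100,3000): print(cv2.boundingRect(b))
E
```

```text
t: 4.55
tcp_pos: [0.4029, -0.3508, 0.2106]
ee_rot: [-0.001, -0.053, 0.999, 0.001]
ft_force: [0.5, 1.0, -2.3]
gripper_width: 0.0527
grasp_force: 23.5
t: 4.75
tcp_pos: [0.4047, -0.3463, 0.2111]
ee_rot: [-0.001, -0.056, 0.998, 0.001]
ft_force: [0.6, 0.6, -1.5]
gripper_width: 0.0528
grasp_force: 23.5
[-0.0091, -0.0045, 0.2232] [0.0009, -0.0003, 0.0003]
[ 0.40524596 -0.34651956  0.21160282] [-9.17336106e-01  3.97025438e-01  1.65436499e+00  3.38835327e-04
  1.09159646e+00 -2.60227881e+00]
(408, 277, 30, 30)
(301, 258, 69, 32)
(261, 231, 40, 27)
(298, 218, 73, 52)
(365, 210, 19, 17)
(258, 193, 68, 45)
```

View pics/w3.png

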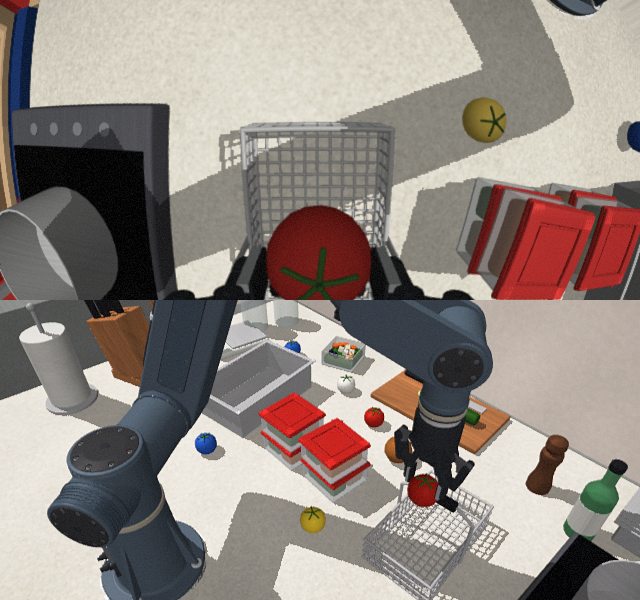

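The wrist image shows the near end of the basket, rim corners at (243,127) and (392,126), with the held tomato centred at (320,258). I'll check the basket pose against it.

```bash
python3 - <<'E'
from h import *; import pickle
w,sd,s=pickle.load(open("w3.pkl","rb"))
A=plane(w,(243,127),.068,True)[:2];B=plane(w,(392.5,126),.068,True)[:2]
v=A-B; print(A,B,np.linalg.norm(v),"basket yaw",np.degrees(np.arctan2(v[1],v[0]))+90 , np.degrees(np.arctan2(v[1],v[0]))-90)
a=np.radians(6.5); u=np.array([np.cos(a),np.sin(a)]); print("centre",(A+B)/2+.130*u)
# tomato height in the side view: ray vs wrist ray
p,e=tri(ray(sd,(423,292)),ray(w,(319.5,258),True)); print("tom",p,e,s["tcp_pos"],"z rel tcp",p[2]-s["tcp_pos"][2])
E
```

```text
[ 0.35895759 -0.42886091] [ 0.34085452 -0.27735222] 0.15258638635947433 basket yaw 6.8137051057008335 -173.18629489429918
centre [ 0.47907039 -0.33839015]
tom [ 0.41125405 -0.34473583  0.22299823] [0.0008739996615519814, 0.0008739996615519487] [ 0.40524596 -0.34651956  0.21160282] z rel tcp 0.011395412639614577
```

```bash
python3 -m jog '[[-1,[-0.007,-0.001,0.08],[0,0,0]],[-1,[-0.007,-0.001,0.18],[0,0,0]],[-1,[-0.007,-0.001,0.26],[0,0,0]],[-1,[-0.007,-0.001,0.32],[0,0,0]],[-1,[-0.007,-0.001,0.35],[0,0,0]],[-1,[-0.007,-0.001,0.37],[0,0,0]],[-1,[-0.007,-0.001,0.37],[0,0,0]],[-1,[-0.007,-0.001,0.37],[0,0,0]]]'
python3 -m jog '[[-1,[0,0,0.008],[0,0,0]],[-1,[0,0,0.008],[0,0,0]]]'
python3 - <<'E'
from h import *; from workcell import bot
sd=bot.capture("side"); w=bot.capture("wrist"); s=bot.sense(); print(s["tcp_pos"],s["ft_force"])
cv2.imwrite("pics/p4.png",np.vstack([cv2.resize(sd["image"][240:400,340:520],(640,569))[:,:,::-1]]))
E
```

```text
t: 5.65
tcp_pos: [0.4092, -0.3485, 0.0276]
ee_rot: [0.0, -0.056, 0.998, -0.001]
ft_force: [0.2, 0.4, -0.8]
gripper_width: 0.0532
grasp_force: 23.5
t: 5.85
tcp_pos: [0.4088, -0.3488, 0.0236]
ee_rot: [0.0, -0.056, 0.998, -0.001]
ft_force: [0.3, 0.2, -2.1]
gripper_width: 0.053
grasp_force: 23.5
[ 0.40865767 -0.3487087   0.02350127] [ 0.62173022  0.44308953 -0.16614388]
```

View pics/p4.png

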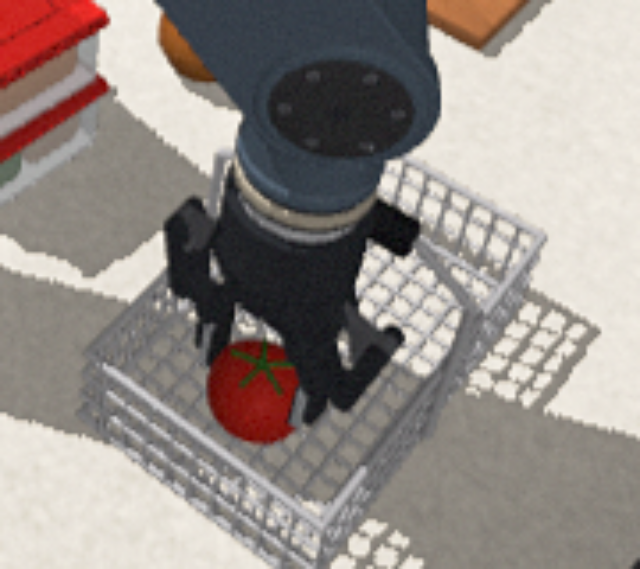

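The tomato hangs just above the basket floor, clear of the walls and bail. Next I lower it in 2 mm steps, watching the force.

```bash
for i in 1; do python3 -m jog '[[-1,[0,0,0.005],[0,0,0]],[-1,[0,0,0.005],[0,0,0]]]'; python3 -m jog '[[-1,[0,0,0.005],[0,0,0]],[-1,[0,0,0.005],[0,0,0]]]' ; python3 -m jog '[[-1,[0,0,0.004],[0,0,0]],[-1,[0,0,0.004],[0,0,0]]]'; done | grep -E 'tcp|ft|width'
```

```text
tcp_pos: [0.4083, -0.3484, 0.0204]
ft_force: [0.4, -0.2, -0.9]
gripper_width: 0.053
tcp_pos: [0.4083, -0.3483, 0.0176]
ft_force: [-0.4, 0.1, -0.9]
gripper_width: 0.053
tcp_pos: [0.4083, -0.3483, 0.0156]
ft_force: [-0.2, 0.6, -1.3]
gripper_width: 0.0532
```

```bash
for i in 1; do python3 -m jog '[[-1,[0,0,0.004],[0,0,0]],[-1,[0,0,0.004],[0,0,0]]]'; python3 -m jog '[[-1,[0,0,0.004],[0,0,0]],[-1,[0,0,0.004],[0,0,0]]]' ; done | grep -E 'tcp|ft|width'
```

```text
tcp_pos: [0.4083, -0.3483, 0.0137]
ft_force: [-0.7, -0.8, -1.0]
gripper_width: 0.053
tcp_pos: [0.4084, -0.3483, 0.0117]
ft_force: [1.3, 0.3, -0.5]
gripper_width: 0.053
```

```bash
for i in 1; do python3 -m jog '[[-1,[0,0,0.003],[0,0,0]],[-1,[0,0,0.003],[0,0,0]]]'; python3 -m jog '[[-1,[0,0,0.003],[0,0,0]],[-1,[0,0,0.003],[0,0,0]]]' ; done | grep -E 'tcp|ft|width'
```

```text
tcp_pos: [0.4084, -0.3484, 0.0103]
ft_force: [0.3, 0.7, -0.6]
gripper_width: 0.0535
tcp_pos: [0.4084, -0.3483, 0.0088]
ft_force: [-0.4, -0.2, -2.3]
gripper_width: 0.0528
```

```bash
for i in 1; do python3 -m jog '[[-1,[0,0,0.002],[0,0,0]],[-1,[0,0,0.002],[0,0,0]]]'; python3 -m jog '[[-1,[0,0,0.002],[0,0,0]],[-1,[0,0,0.002],[0,0,0]],[-1,[0,0,0.002],[0,0,0]]]' ; done | grep -E 'tcp|ft|width'
```

```text
tcp_pos: [0.4085, -0.3485, 0.0084]
ft_force: [-0.1, 0.7, 3.5]
gripper_width: 0.0532
tcp_pos: [0.4085, -0.3485, 0.0082]
ft_force: [-2.6, 1.1, 10.2]
gripper_width: 0.0531
```

```bash
python3 - <<'E'
from h import *; from workcell import bot
F=[]
for i in range(4): bot.capture("top"); F.append(bot.sense()["ft_force"][2])
sd=bot.capture("side"); s=bot.sense(); print(np.round(F,2),s["tcp_pos"])
bs=[b for b in blobs(redm(sd),100,3000) if cv2.boundingRect(b)[0]>390]; print([cv2.boundingRect(b) for b in bs])
for z in(.02,.025,.029,.034): print(z,proj(sd,(.411,-.3473,z)),proj(sd,(.4084,-.3483,z)))
E
```

```text
[11.28  9.94  9.72 10.45] [ 0.40844641 -0.34847866  0.00823817]
[(398, 340, 25, 29)]
0.02 [409.83887982 356.01576907] [409.39647231 357.07028684]
0.025 [410.1505973  354.67024136] [409.70730241 355.72562985]
0.029 [410.40152594 353.58710852] [409.95751993 354.64318404]
0.034 [410.71714897 352.2247225 ] [410.27225257 353.28164459]
```

Contact came at TCP z 0.0083, as predicted. I ease off the force, then release and rise.

```bash
python3 -m jog '[[-1,[0,0,-0.002],[0,0,0]],[-1,[0,0,-0.002],[0,0,0]],[1,[0,0,-0.002],[0,0,0]],[1,[0,0,-0.002],[0,0,0]],[1,[0,0,-0.002],[0,0,0]],[1,[0,0,-0.002],[0,0,0]],[1,[0,0,-0.02],[0,0,0]],[1,[0,0,-0.08],[0,0,0]],[1,[0,0,-0.18],[0,0,0]],[1,[0,0,-0.28],[0,0,0]],[1,[0,0,-0.38],[0,0,0]],[1,[0,0,-0.43],[0,0,0]]]'
python3 - <<'E'
from h import *; from workcell import bot
s=bot.sense(); plan(s,(.6725,.0065,.22,6.7))
sd=bot.capture("side"); w=bot.capture("wrist");t=bot.capture("top"); 
cv2.imwrite("pics/p5.png",np.vstack([w["image"][:300],sd["image"][100:]])[:,:,::-1])
for n,c,f in(("side",sd,0),("wrist",w,1),("top",t,0)):
  for b in blobs(redm(c),60,3000): print(n,cv2.boundingRect(b),plane(c,np.array(cv2.boundingRect(b)[:2])+(np.array(cv2.boundingRect(b)[2:])-1)/2,.029,bool(f)).round(3))
E
```

```text
t: 9.3
tcp_pos: [0.4098, -0.3499, 0.2273]
ee_rot: [0.002, -0.056, 0.998, -0.003]
ft_force: [-0.1, -1.0, -0.6]
gripper_width: 0.0855
grasp_force: 0.0
[-0.6019, 0.6497, 0.0126] [0.0043, 0.0071, 1.997]
side (398, 341, 27, 28) [ 0.41  -0.349  0.029]
side (301, 258, 69, 32) [ 0.442 -0.082  0.029]
side (261, 231, 40, 27) [0.403 0.09  0.029]
side (298, 218, 73, 52) [ 0.512 -0.002  0.029]
side (365, 210, 19, 17) [0.668 0.001 0.029]
side (258, 193, 68, 45) [0.499 0.164 0.029]
wrist (0, 251, 17, 33) [ 0.707 -1.056  0.029]
wrist (469, 176, 91, 87) [ 0.452 -0.057  0.029]
wrist (301, 144, 45, 46) [ 0.412 -0.348  0.029]
top (419, 220, 13, 13) [ 0.411 -0.348  0.029]
top (288, 201, 39, 36) [0.438 0.081 0.029]
top (332, 196, 38, 38) [ 0.452 -0.077  0.029]
top (322, 149, 12, 13) [0.671 0.006 0.029]
top (624, 0, 16, 107) [ 1.07  -1.156  0.029]
```

View pics/p5.png

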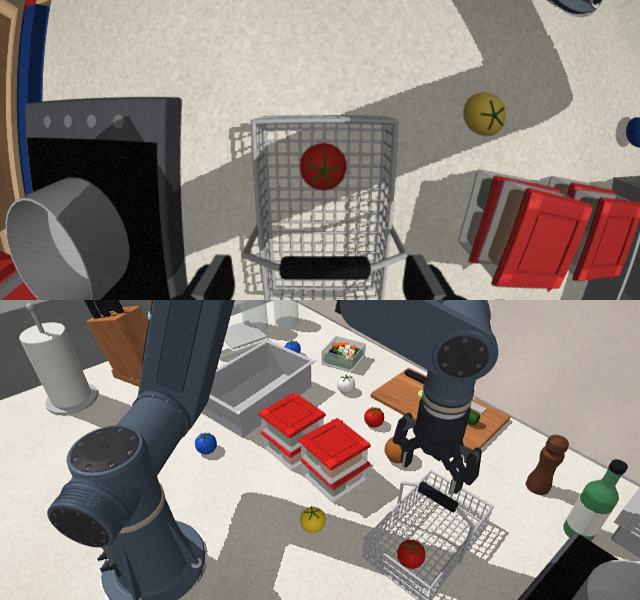

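Tomato one stands upright in the near half of the basket at (0.411, -0.348), clear of the bail. Now the second tomato.

```bash
python3 -m jog '[[1,[-0.6,0.65,0.013],[0,0,1]],[1,[-0.6,0.65,0.013],[0,0,1]],[1,[-0.6,0.65,0.013],[0,0,1]],[1,[-0.6,0.65,0.013],[0,0,1]],[1,[-0.6,0.65,0.013],[0,0,1]],[1,[-0.6,0.65,0.013],[0,0,1]],[1,[-0.6,0.65,0.013],[0,0,1]],[1,[-0.6,0.65,0.013],[0,0,1]],[1,[-0.6,0.65,0.013],[0,0,1]],[1,[-0.6,0.65,0.013],[0,0,1]],[1,[-0.6,0.65,0.013],[0,0,1]],[1,[-0.6,0.65,0.013],[0,0,1]]]'
python3 -m jog '[[1,[0,0,0],[0,0,0.99]],[1,[0,0,0],[0,0,0.99]],[1,[0,0,0],[0,0,0.99]],[1,[0,0,0],[0,0,0.99]],[1,[0,0,0],[0,0,0.99]],[1,[0,0,0],[0,0,0.99]],[1,[0,0,0],[0,0,0.99]],[1,[0,0,0],[0,0,0.99]],[1,[0,0,0],[0,0,0.99]],[1,[0,0,0],[0,0,0.99]],[1,[0,0,0],[0,0,0.99]],[1,[0,0,0],[0,0,0.99]]]'
python3 - <<'E'
from h import *; from workcell import bot
w=bot.capture("wrist");s=bot.sense(); print(s["qpos"].round(2))
for b in blobs(redm(w),300,3000):
  r=cv2.boundingRect(b); p=plane(w,(r[0]+(r[2]-1)/2,r[1]+(r[3]-1)/2),.026,True); print(r,p.round(4))
plan(s,(.6725,.0065,.003,6.7))
E
```

```text
t: 10.65
tcp_pos: [0.669, 0.0094, 0.2126]
ee_rot: [-0.002, 0.666, 0.746, -0.001]
ft_force: [-0.1, -0.6, 0.2]
gripper_width: 0.0855
grasp_force: 0.0
t: 11.85
tcp_pos: [0.669, 0.0073, 0.2141]
ee_rot: [-0.0, 0.998, 0.064, -0.001]
ft_force: [1.0, 0.4, 0.0]
gripper_width: 0.0854
grasp_force: 0.0
[-0.16  0.58  1.3  -0.    1.26  1.29]
(578, 371, 62, 29) [ 0.0866 -1.083   0.026 ]
(307, 324, 99, 33) [ 0.4086 -0.0862  0.026 ]
(222, 294, 73, 63) [0.4197 0.0674 0.026 ]
(311, 290, 97, 36) [ 0.4751 -0.0775  0.026 ]
(296, 141, 47, 47) [0.6748 0.0069 0.026 ]
[0.0074, 0.0028, 0.4225] [-0.0004, 0.0016, 0.0081]
```

```bash
python3 -m jog '[[1,[0.009,0.001,0.1],[0,0,0.008]],[1,[0.009,0.001,0.2],[0,0,0.008]],[1,[0.009,0.001,0.3],[0,0,0.008]],[1,[0.009,0.001,0.36],[0,0,0.008]],[1,[0.009,0.001,0.4],[0,0,0.008]],[1,[0.009,0.001,0.422],[0,0,0.008]],[1,[0.009,0.001,0.422],[0,0,0.008]],[-1,[0.009,0.001,0.422],[0,0,0.008]],[-1,[0.009,0.001,0.422],[0,0,0.008]],[-1,[0.009,0.001,0.422],[0,0,0.008]],[-1,[0.009,0.001,0.422],[0,0,0.008]],[-1,[0.009,0.001,0.422],[0,0,0.008]]]' 22
python3 -m jog '[[-1,[0,0,0],[0,0,0]],[-1,[0,0,-0.02],[0,0,0]],[-1,[0,0,-0.06],[0,0,0]],[-1,[0,0,-0.14],[0,0,0]],[-1,[0,0,-0.24],[0,0,0]],[-1,[0,0,-0.34],[0,0,0]],[-1,[0,0,-0.42],[0,0,0]],[-1,[0,0,-0.42],[0,0,0]],[-1,[0,0,-0.42],[0,0,0]]]'
python3 - <<'E'
from h import *; from workcell import bot
s=bot.sense(); a=np.radians(6.7); p=np.array([.4775,-.3395])+.068*np.array([np.cos(a),np.sin(a)]); print(p)
plan(s,(*p,.22,6.7))
E
```

```text
t: 13.1
tcp_pos: [0.6762, 0.0077, 0.0067]
ee_rot: [0.001, 0.998, 0.058, 0.002]
ft_force: [-0.1, -0.9, 6.0]
gripper_width: 0.0515
grasp_force: 21.6
t: 14.0
tcp_pos: [0.675, 0.0083, 0.2162]
ee_rot: [0.0, 0.998, 0.058, 0.001]
ft_force: [-0.1, 0.0, -1.9]
gripper_width: 0.0502
grasp_force: 18.5
[ 0.5450356  -0.33156639]
[-0.3364, 0.6453, -0.0081] [0.0004, -0.0017, -0.001]
```

```bash
python3 -m jog '[[-1,[-0.034,0.065,0],[0,0,0]],[-1,[-0.1,0.2,0],[0,0,0]],[-1,[-0.336,0.645,0],[0,0,0]],[-1,[-0.336,0.645,0],[0,0,0]],[-1,[-0.336,0.645,0],[0,0,0]],[-1,[-0.336,0.645,0],[0,0,0]],[-1,[-0.336,0.645,0],[0,0,0]],[-1,[-0.336,0.645,0],[0,0,0]],[-1,[-0.336,0.645,0],[0,0,0]],[-1,[-0.336,0.645,0],[0,0,0]],[-1,[-0.336,0.645,0],[0,0,0]],[-1,[-0.336,0.645,0],[0,0,0]]]' 24
python3 - <<'E'
from h import *; from workcell import bot; import pickle
w=bot.capture("wrist");sd=bot.capture("side");s=bot.sense(); pickle.dump((w,sd,s),open("w6.pkl","wb"))
print(s["tcp_pos"],s["qpos"].round(2),s["gripper_width"],s["grasp_force"])
for n,c in(("w",w),("s",sd)):
  for b in blobs(redm(c),100,20000): print(n,cv2.boundingRect(b))
cv2.imwrite("pics/p6.png",np.vstack([w["image"][:300],sd["image"][100:]])[:,:,::-1])
plan(s,(.545,-.3316,.03,6.7))
E
```

```text
t: 15.2
tcp_pos: [0.5452, -0.3297, 0.2138]
ee_rot: [-0.001, 0.998, 0.059, -0.0]
ft_force: [0.7, -0.5, -0.1]
gripper_width: 0.0492
grasp_force: 20.1
[ 0.54541706 -0.33005066  0.2142704 ] [-0.72  0.54  1.39  0.    1.22  0.73] 0.04897160019944923 20.11657956027193
w (548, 364, 67, 36)
w (603, 348, 37, 50)
w (533, 319, 30, 45)
w (295, 285, 34, 19)
w (268, 201, 101, 99)
w (0, 192, 58, 90)
w (21, 175, 116, 128)
w (81, 172, 80, 102)
w (621, 94, 13, 13)
w (623, 68, 13, 15)
s (398, 341, 27, 28)
s (301, 258, 69, 32)
s (447, 237, 29, 29)
s (261, 231, 40, 27)
s (298, 218, 73, 52)
s (259, 193, 67, 45)
[-0.0011, 0.0032, 0.3685] [-0.0003, 0.0002, 0.0001]
```

View pics/p6.png

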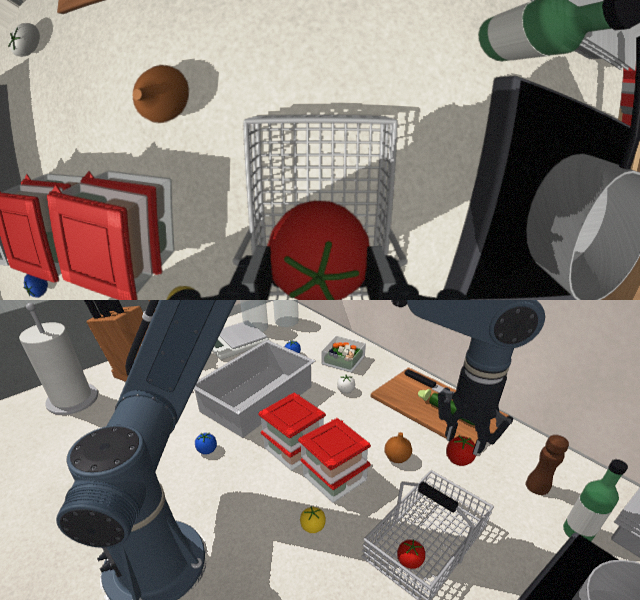

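The second tomato is held at wrist (318,250) but is creeping in the pads (width 50 to 49 mm). I'll work out its height before lowering; this costs no robot time.

```bash
python3 - <<'E'
from h import *; import pickle
for f,sp,wp,wd in(("w3.pkl",(422.5,291.5),(319.5,258),103),("w6.pkl",(461,251),(318,250),101)):
    w,sd,s=pickle.load(open(f,"rb")); p,e=tri(ray(sd,sp),ray(w,wp,True)); print(p,e,p-s["tcp_pos"])
    o,d=ray(w,wp,True); q=o+d*.029/np.sin(wd/2/309.7); print(" by size",q-s["tcp_pos"])
w,sd,s=pickle.load(open("w6.pkl","rb"))
A=plane(w,(246,120),.068,True)[:2];B=plane(w,(396,122),.068,True)[:2];v=A-B;print(A,B,np.linalg.norm(v),np.degrees(np.arctan2(v[1],v[0]))-90)
a=np.radians(6.7);print("centre",(A+B)/2-.13*np.array([np.cos(a),np.sin(a)]))
E
```

```text
[ 0.40928169 -0.34485816  0.22616399] [0.0010939083179275645, 0.0010939083179277375] [0.00403573 0.0016614  0.01456116]
 by size [0.00472037 0.00112435 0.01531617]
[ 0.54440003 -0.32978969  0.22788865] [5.927352135697342e-05, 5.9273521356932235e-05] [-0.00101702  0.00026097  0.01361826]
 by size [-2.91757725e-03 -1.29462455e-05  9.92012056e-03]
[ 0.59808972 -0.24903062] [ 0.61418975 -0.40211112] 0.15392482552714543 6.003933280930809
centre [ 0.47702755 -0.34073807]
```

```bash
python3 -m jog '[[-1,[0,0.004,0.08],[0,0,0]],[-1,[0,0.004,0.18],[0,0,0]],[-1,[0,0.004,0.28],[0,0,0]],[-1,[0,0.004,0.34],[0,0,0]],[-1,[0,0.004,0.37],[0,0,0]],[-1,[0,0.004,0.38],[0,0,0]],[-1,[0,0.004,0.384],[0,0,0]]]'; python3 -m jog '[[-1,[0,0,0.002],[0,0,0]],[-1,[0,0,0.004],[0,0,0]]]'
```

```text
t: 16.0
tcp_pos: [0.5462, -0.3339, 0.0231]
ee_rot: [0.001, 0.998, 0.058, 0.001]
ft_force: [-0.3, -0.7, -0.9]
gripper_width: 0.0488
grasp_force: 20.3
t: 16.2
tcp_pos: [0.5464, -0.3344, 0.0223]
ee_rot: [0.001, 0.998, 0.058, 0.001]
ft_force: [-0.5, -0.6, -1.4]
gripper_width: 0.0491
grasp_force: 20.3
```

```bash
for i in 1; do python3 -m jog '[[-1,[0,0,0.006],[0,0,0]],[-1,[0,0,0.006],[0,0,0]]]'; python3 -m jog '[[-1,[0,0,0.004],[0,0,0]],[-1,[0,0,0.004],[0,0,0]]]' ; done | grep -E 'tcp|ft|width'
```

```text
tcp_pos: [0.5453, -0.3337, 0.0179]
ft_force: [-0.3, 0.3, -1.1]
gripper_width: 0.0487
tcp_pos: [0.5451, -0.3335, 0.0153]
ft_force: [-0.1, 0.4, -1.6]
gripper_width: 0.0488
```

```bash
for i in 1; do python3 -m jog '[[-1,[0,0,0.003],[0,0,0]],[-1,[0,0,0.003],[0,0,0]]]'; python3 -m jog '[[-1,[0,0,0.003],[0,0,0]],[-1,[0,0,0.003],[0,0,0]]]' ; done | grep -E 'tcp|ft|width'
```

```text
tcp_pos: [0.545, -0.3334, 0.0137]
ft_force: [0.3, 0.6, 0.1]
gripper_width: 0.0491
tcp_pos: [0.5455, -0.3335, 0.0132]
ft_force: [-0.6, 0.6, 3.3]
gripper_width: 0.0488
```

Contact at about 0.0135 (3 N). I release and rise.

```bash
python3 -m jog '[[-1,[0,0,-0.001],[0,0,0]],[1,[0,0,-0.001],[0,0,0]],[1,[0,0,-0.001],[0,0,0]],[1,[0,0,-0.001],[0,0,0]],[1,[0,0,-0.001],[0,0,0]],[1,[0,0,-0.02],[0,0,0]],[1,[0,0,-0.08],[0,0,0]],[1,[0,0,-0.18],[0,0,0]],[1,[0,0,-0.28],[0,0,0]],[1,[0,0,-0.38],[0,0,0]],[1,[0,0,-0.48],[0,0,0]],[1,[0,0,-0.52],[0,0,0]]]'
python3 - <<'E'
from h import *; from workcell import bot
s=bot.sense(); plan(s,(.477,-.340,.27,96.7))
sd=bot.capture("side"); w=bot.capture("wrist");t=bot.capture("top"); 
cv2.imwrite("pics/p7.png",np.vstack([w["image"][:300],sd["image"][100:]])[:,:,::-1])
for n,c,f in(("side",sd,0),("wrist",w,1),("top",t,0)):
  for b in blobs(redm(c),60,3000): print(n,cv2.boundingRect(b),plane(c,np.array(cv2.boundingRect(b)[:2])+(np.array(cv2.boundingRect(b)[2:])-1)/2,.029,bool(f)).round(3))
E
```

```text
t: 18.2
tcp_pos: [0.5472, -0.3352, 0.2797]
ee_rot: [0.004, 0.998, 0.058, 0.004]
ft_force: [1.0, -2.0, 0.7]
gripper_width: 0.0854
grasp_force: 0.0
[-0.1407, -0.0067, 0.0184] [0.008, 0.0004, -1.0011]
side (398, 341, 27, 28) [ 0.41  -0.349  0.029]
side (432, 303, 26, 26) [ 0.543 -0.335  0.029]
side (301, 258, 69, 32) [ 0.442 -0.082  0.029]
side (261, 231, 40, 27) [0.403 0.09  0.029]
side (298, 218, 73, 52) [ 0.512 -0.002  0.029]
side (258, 193, 68, 45) [0.499 0.164 0.029]
wrist (549, 355, 53, 45) [-0.013 -1.237  0.029]
wrist (591, 318, 49, 56) [ 0.091 -1.395  0.029]
wrist (532, 313, 18, 30) [ 0.241 -0.89   0.029]
wrist (315, 255, 17, 14) [ 0.393 -0.364  0.029]
wrist (297, 254, 16, 14) [ 0.392 -0.335  0.029]
wrist (104, 165, 70, 90) [ 0.443 -0.057  0.029]
wrist (295, 144, 40, 40) [ 0.544 -0.334  0.029]
wrist (604, 113, 12, 28) [ 0.705 -0.896  0.029]
wrist (604, 93, 15, 13) [ 0.759 -0.889  0.029]
wrist (606, 0, 34, 84) [ 0.895 -0.921  0.029]
top (288, 201, 39, 36) [0.438 0.081 0.029]
top (332, 196, 38, 38) [ 0.452 -0.077  0.029]
top (414, 184, 14, 13) [ 0.542 -0.335  0.029]
top (625, 0, 15, 107) [ 1.07  -1.158  0.029]
```

Tomato two is at (0.543, -0.335), and all three views agree at floor height. Now I hover over the handle grip and measure it.

```bash
python3 -m jog '[[1,[-0.14,-0.007,0.02],[0,0,-1]],[1,[-0.14,-0.007,0.02],[0,0,-1]],[1,[-0.14,-0.007,0.02],[0,0,-1]],[1,[-0.14,-0.007,0.02],[0,0,-1]],[1,[-0.14,-0.007,0.02],[0,0,-1]],[1,[-0.14,-0.007,0.02],[0,0,-1]],[1,[-0.14,-0.007,0.02],[0,0,-1]],[1,[-0.14,-0.007,0.02],[0,0,-1]],[1,[-0.14,-0.007,0.02],[0,0,-1]],[1,[-0.14,-0.007,0.02],[0,0,-1]],[1,[-0.14,-0.007,0.02],[0,0,-1]],[1,[-0.14,-0.007,0.02],[0,0,-1]]]'
python3 - <<'E'
from h import *; from workcell import bot; import pickle
w=bot.capture("wrist"); t=bot.capture("top"); sd=bot.capture("side");s=bot.sense(); pickle.dump((w,t,sd,s),open("w8.pkl","wb")); print(s["tcp_pos"],s["qpos"].round(2))
cv2.imwrite("pics/p8.png",np.vstack([w["image"],sd["image"][240:]])[:,:,::-1])
m=w["image"].max(2)<45
for b in blobs(m,150,60000):
  r=cv2.minAreaRect(b); print([np.round(x,1) for x in r],cv2.boundingRect(b),plane(w,r[0],.155,True).round(4))
E
```

```text
t: 19.55
tcp_pos: [0.4741, -0.337, 0.2601]
ee_rot: [-0.002, 0.665, 0.747, 0.0]
ft_force: [-1.3, 0.0, -0.5]
gripper_width: 0.0856
grasp_force: 0.0
[ 0.47464743 -0.33753683  0.26115448] [-0.81  0.41  1.47  0.    1.26 -0.92]
[array([318. , 327.5]), array([143., 500.]), np.float64(90.0)] (68, 256, 501, 144) [ 0.4926 -0.5018  0.155 ]
[array([526.8, 251.3]), array([78.2, 31. ]), np.float64(39.8)] (493, 220, 64, 68) [ 0.7297 -0.3836  0.155 ]
[array([324. , 189.5]), array([87., 16.]), np.float64(90.0)] (316, 146, 17, 88) [ 0.4793 -0.3371  0.155 ]
[array([442.7,  43.2]), array([46.2, 15.2]), np.float64(17.7)] (423, 29, 45, 24) [ 0.5706 -0.1857  0.155 ]
[array([569.6,  73.4]), array([90.8, 17.7]), np.float64(85.4)] (564, 28, 19, 91) [ 0.7342 -0.1701  0.155 ]
[array([595.3,  12.4]), array([25.4, 10.6]), np.float64(85.9)] (590, 0, 12, 26) [ 0.7784 -0.0749  0.155 ]
[array([66.,  6.]), array([12., 42.]), np.float64(90.0)] (45, 0, 43, 13) [ 0.1654 -0.1516  0.155 ]
```

View pics/p8.png

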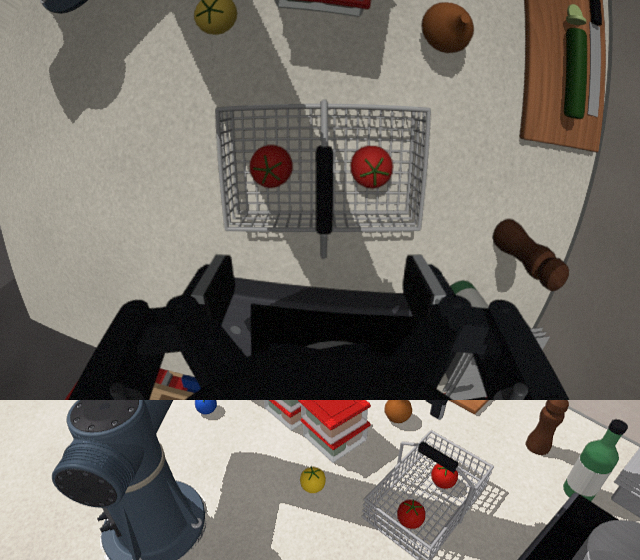

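The view shows both tomatoes upright, at (271,166) and (372,167), one on each side of the bail. The grip is at (324,190), square to the gripper.

```bash
python3 -m jog '[[1,[-0.004,0.006,0.06],[0,0,0]],[1,[-0.004,0.006,0.12],[0,0,0]],[1,[-0.004,0.006,0.18],[0,0,0]],[1,[-0.004,0.006,0.23],[0,0,0]],[1,[-0.004,0.006,0.255],[0,0,0]],[1,[-0.004,0.006,0.263],[0,0,0]],[1,[-0.004,0.006,0.263],[0,0,0]],[1,[-0.004,0.006,0.263],[0,0,0]]]' 60
python3 - <<'E'
from h import *; from workcell import bot; import pickle
w,t,sd,s0=pickle.load(open("w8.pkl","rb"))
m=np.zeros(sd["image"].shape[:2],bool); m[270:320,400:470]=(sd["image"].max(2)<45)[270:320,400:470]
r=cv2.minAreaRect(max(blobs(m,3,5000),key=cv2.contourArea)); print(r); print(tri(ray(sd,r[0]),ray(w,(324,189.5),True)))
s=bot.sense(); print(s["tcp_pos"],s["ft_force"])
E
```

```text
t: 20.5
tcp_pos: [0.4792, -0.3405, 0.1321]
ee_rot: [0.001, 0.665, 0.747, -0.0]
ft_force: [0.5, -0.3, 0.6]
gripper_width: 0.0856
grasp_force: 0.0
((437.1380615234375, 296.76702880859375), (44.22535705566406, 11.311241149902344), 30.65066909790039)
(array([ 0.4793873 , -0.33862923,  0.14894449]), [0.00029234777749316, 0.00029234777749317426])
[ 0.47920468 -0.34046875  0.13210616] [ 0.5496622  -0.28539227  0.6171131 ]
```

```bash
python3 -m jog '[[1,[0.002,0,0.005],[0,0,0]],[-1,[0.002,0,0.005],[0,0,0]],[-1,[0.002,0,0.005],[0,0,0]],[-1,[0.002,0,0.005],[0,0,0]],[-1,[0.002,0,0.005],[0,0,0]],[-1,[0.002,0,0.005],[0,0,0]],[-1,[0.002,0,0.005],[0,0,0]],[-1,[0.002,0,0.005],[0,0,0]],[-1,[0.002,0,0.005],[0,0,0]],[-1,[0.002,0,0.005],[0,0,0]]]' 60; python3 -m jog '[[-1,[0,0,-0.01],[0,0,0]],[-1,[0,0,-0.02],[0,0,0]],[-1,[0,0,-0.03],[0,0,0]],[-1,[0,0,-0.04],[0,0,0]],[-1,[0,0,-0.04],[0,0,0]]]'
```

```text
t: 21.5
tcp_pos: [0.479, -0.3389, 0.1288]
ee_rot: [0.001, 0.665, 0.747, 0.0]
ft_force: [2.8, 1.1, 2.3]
gripper_width: 0.0139
grasp_force: 58.8
t: 22.0
tcp_pos: [0.4785, -0.339, 0.1491]
ee_rot: [0.0, 0.665, 0.747, -0.0]
ft_force: [0.2, -0.3, -5.7]
gripper_width: 0.0138
grasp_force: 58.6
```

Lifted: 5.7 N, which is the basket plus both tomatoes. I raise it, then carry gently.

```bash
python3 -m jog '[[-1,[0,0,-0.02],[0,0,0]],[-1,[0,0,-0.05],[0,0,0]],[-1,[0,0,-0.09],[0,0,0]],[-1,[0,0,-0.13],[0,0,0]],[-1,[0,0,-0.17],[0,0,0]],[-1,[0,0,-0.21],[0,0,0]],[-1,[0,0,-0.25],[0,0,0]],[-1,[0,0,-0.29],[0,0,0]],[-1,[0,0,-0.32],[0,0,0]],[-1,[0,0,-0.34],[0,0,0]],[-1,[0,0,-0.35],[0,0,0]],[-1,[0,0,-0.35],[0,0,0]]]'
python3 - <<'E'
from h import *; from workcell import bot
s=bot.sense(); print(s["qpos"].round(2)); plan(s,(.484,.3205,.32,100.3))
E
```

```text
t: 23.2
tcp_pos: [0.4783, -0.3387, 0.3239]
ee_rot: [0.0, 0.665, 0.747, -0.0]
ft_force: [-0.1, 0.4, -5.6]
gripper_width: 0.014
grasp_force: 58.9
[-0.81  0.36  1.38 -0.    1.4  -0.92]
[1.3084, 0.1628, 0.0071] [0.0002, 0.0003, -0.0412]
```

```bash
python3 -m jog '[[-1,[0.01,0.001,0],[0,0,0]],[-1,[0.03,0.004,0],[0,0,0]],[-1,[0.06,0.008,0],[0,0,0]],[-1,[0.1,0.012,0],[0,0,0]],[-1,[0.15,0.019,0],[0,0,0]],[-1,[0.2,0.025,0],[0,0,0]],[-1,[0.25,0.031,0],[0,0,0]],[-1,[0.3,0.037,0],[0,0,0]],[-1,[0.35,0.044,0],[0,0,0]],[-1,[0.4,0.05,0],[0,0,0]],[-1,[0.45,0.056,0],[0,0,0]],[-1,[0.5,0.062,0],[0,0,0]]]'
python3 -m jog '[[-1,[0.05,0.006,0],[0,0,0]],[-1,[0.1,0.012,0],[0,0,0]],[-1,[0.15,0.019,0],[0,0,-0.01]],[-1,[0.2,0.025,0],[0,0,-0.02]],[-1,[0.25,0.031,0],[0,0,-0.03]],[-1,[0.3,0.037,0],[0,0,-0.04]],[-1,[0.35,0.044,0],[0,0,-0.04]],[-1,[0.4,0.05,0],[0,0,-0.04]],[-1,[0.44,0.055,0],[0,0,-0.04]],[-1,[0.47,0.059,0],[0,0,-0.04]],[-1,[0.49,0.061,0],[0,0,-0.04]],[-1,[0.5,0.062,0],[0,0,-0.04]]]'
python3 - <<'E'
from h import *; from workcell import bot; import pickle
w=bot.capture("wrist");t=bot.capture("top");sd=bot.capture("side");s=bot.sense();pickle.dump((w,t,sd,s),open("w9.pkl","wb"))
print(s["tcp_pos"],s["qpos"].round(2)); cv2.imwrite("pics/p9.png",np.vstack([w["image"][:300],sd["image"][:300]])[:,:,::-1])
plan(s,(.484,.3205,.32,100.3))
E
```

```text
t: 24.4
tcp_pos: [0.4794, -0.0839, 0.3235]
ee_rot: [-0.0, 0.665, 0.747, 0.0]
ft_force: [-0.3, -1.4, -5.3]
gripper_width: 0.014
grasp_force: 58.9
t: 25.6
tcp_pos: [0.4813, 0.1666, 0.3235]
ee_rot: [-0.0, 0.641, 0.768, -0.0]
ft_force: [0.1, 0.8, -5.7]
gripper_width: 0.0139
grasp_force: 58.9
[0.48205726 0.16507765 0.32341047] [ 0.11  0.24  1.55 -0.    1.35 -0.07]
[0.3052, 0.059, 0.0066] [-0.0002, 0.0003, -0.0008]
```

View pics/p9.png

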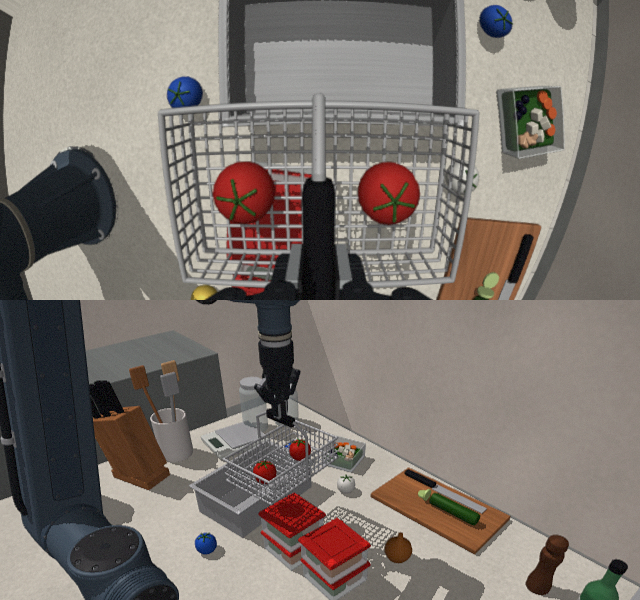

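The basket hangs level short of the pan, with both tomatoes upright. That is already one picture over the allowance of 10, so from here I work by numbers only. Next I fit the pan's flange edges.

```bash
cat > pan.py <<'E'
from h import *; import pickle
def fit(c,poly,z,fish=False,box=None):
    h=cv2.cvtColor(cv2.GaussianBlur(c["image"],(3,3),0),cv2.COLOR_RGB2HSV)
    m=(h[...,1]<11).astype(np.uint8); k=np.zeros_like(m); cv2.fillPoly(k,[np.int32(poly)],1); m&=k
    m=cv2.morphologyEx(m,cv2.MORPH_OPEN,np.ones((3,3))); m=cv2.morphologyEx(m,cv2.MORPH_CLOSE,np.ones((7,7)))
    b=max(blobs(m,200,1e6),key=cv2.contourArea); P=np.array([plane(c,q,z,fish)[:2] for q in b.reshape(-1,2)]); return b,P
if __name__=="__main__":
    d=pickle.load(open("cap0.pkl","rb"))
    b,P=fit(d["top"],[(193,160),(264,148),(282,248),(208,264)],.1)
    r=cv2.minAreaRect(b); print(np.round(r[0],1),np.round(r[1],1),r[2])
    a=np.radians(10.3); u=np.array([np.cos(a),np.sin(a)]); v=np.array([-u[1],u[0]]); c=np.array([.484,.3205])
    Q=(P-c)@np.c_[u,v]
    for n,i,sgn,L in(("x+",0,1,80),("x-",0,-1,80),("y+",1,1,130),("y-",1,-1,130)):
        H=(.1625,.103)[i]; k=(abs(Q[:,i]*sgn-H)<.012)&(abs(Q[:,1-i])*1000<L); q=Q[k]
        if len(q)>5:
            s,o=np.polyfit(q[:,1-i],q[:,i],1); q=q[abs(q[:,i]-s*q[:,1-i]-o)<.004]; s,o=np.polyfit(q[:,1-i],q[:,i],1); print(n,len(q),"off",round(o,4),"slope deg",round(np.degrees(np.arctan(s)),2),"rms",np.std(q[:,i]-s*q[:,1-i]-o).round(4))
E
python3 pan.py
```

```text
[236.3 204.9] [93.9 60.9] 79.62415313720703
x+ 46 off 0.1604 slope deg -0.75 rms 0.001
x- 46 off -0.1576 slope deg -0.84 rms 0.0014
y+ 74 off 0.1033 slope deg 0.93 rms 0.0014
y- 74 off -0.0993 slope deg 0.28 rms 0.001
```

```bash
cat > pan2.py <<'E'
from pan import *
a=np.radians(11); u=np.array([np.cos(a),np.sin(a)]); v=np.array([-u[1],u[0]]); c=np.array([.485,.3225])
def lines(P,lx=80,ly=150,lo=-150):
    Q=(P-c)@np.c_[u,v]
    for n,i,sgn in(("x+",0,1),("x-",0,-1),("y+",1,1),("y-",1,-1)):
        H=(.1625,.103)[i]; o=Q[:,1-i]*1000; k=(abs(Q[:,i]*sgn-H)<.012)&((abs(o)<lx) if i==0 else ((o<ly)&(o>lo))); q=Q[k]
        for _ in range(2):
            if len(q)<12: break
            s,o=np.polyfit(q[:,1-i],q[:,i],1); q=q[abs(q[:,i]-s*q[:,1-i]-o)<.004]
        if len(q)>=12: s,o=np.polyfit(q[:,1-i],q[:,i],1); print(n,len(q),"off",round(o,4),"slope",round(np.degrees(np.arctan(s)),2),"span",q[:,1-i].min().round(3),q[:,1-i].max().round(3))
if __name__=="__main__":
    w,s=pickle.load(open("w1.pkl","rb")); b,P=fit(w,[(400,0),(605,0),(597,238),(432,258)],.1,True); print("w1"); lines(P,ly=140,lo=-100)
    w,t,sd,s=pickle.load(open("w9.pkl","rb")); b,P=fit(w,[(215,0),(475,0),(470,95),(222,95)],.1,True); print("w9"); lines(P)
E
python3 pan2.py
```

```text
w1
x+ 109 off 0.1631 slope 0.03 span -0.08 0.079
y+ 194 off 0.1021 slope 0.0 span -0.099 0.139
y- 31 off -0.107 slope -2.22 span -0.085 0.13
w9
x+ 102 off 0.1628 slope 0.56 span -0.058 0.078
x- 100 off -0.1573 slope -1.19 span -0.06 0.07
```

Two views agree: pan centre (0.4855, 0.322), yaw 11.0°, with flange 325 x 206 mm as described.

```bash
python3 - <<'E'
from h import *; from workcell import bot
plan(bot.sense(),(.4855,.322,.323,101))
E
python3 -m jog '[[-1,[0.01,0.002,0],[0,0,-0.008]],[-1,[0.03,0.006,0],[0,0,-0.008]],[-1,[0.06,0.012,0],[0,0,-0.008]],[-1,[0.1,0.02,0],[0,0,-0.008]],[-1,[0.14,0.028,0],[0,0,-0.008]],[-1,[0.18,0.036,0],[0,0,-0.008]],[-1,[0.22,0.044,0],[0,0,-0.008]],[-1,[0.26,0.052,0],[0,0,-0.008]],[-1,[0.285,0.059,0],[0,0,-0.008]],[-1,[0.3,0.061,0],[0,0,-0.008]],[-1,[0.308,0.062,0],[0,0,-0.008]],[-1,[0.308,0.062,0],[0,0,-0.008]]]'
python3 -m jog '[[-1,[0,0,0],[0,0,0]],[-1,[0,0,0],[0,0,0]],[-1,[0,0,0],[0,0,0]]]'
python3 - <<'E'
from pan2 import *; from workcell import bot
w=bot.capture("wrist");t=bot.capture("top");sd=bot.capture("side");s=bot.sense();pickle.dump((w,t,sd,s),open("w10.pkl","wb"))
for n,cc in(("w",w),("t",t),("s",sd)):
    for b in blobs(redm(cc),60,4000): print(n,cv2.boundingRect(b))
plan(s,(.4855,.322,.249,101)); print(s["ee_rot"],s["tcp_pos"])
E
```

```text
[0.3076, 0.0625, 0.0006] [-0.0002, 0.0003, -0.0086]
t: 26.95
tcp_pos: [0.4856, 0.3223, 0.3232]
ee_rot: [-0.0, 0.637, 0.771, -0.0]
ft_force: [-0.2, -0.6, -4.9]
gripper_width: 0.0135
grasp_force: 58.9
t: 27.25
tcp_pos: [0.4859, 0.3215, 0.3235]
ee_rot: [0.0, 0.637, 0.771, -0.0]
ft_force: [0.0, 0.1, -5.4]
gripper_width: 0.0137
grasp_force: 58.9
w (224, 351, 23, 21)
w (238, 287, 27, 9)
w (358, 163, 62, 62)
w (213, 162, 61, 62)
t (228, 216, 14, 17)
t (288, 201, 39, 36)
t (332, 197, 37, 37)
t (216, 174, 19, 16)
t (625, 0, 15, 107)
s (301, 258, 70, 32)
s (261, 231, 40, 27)
s (298, 218, 72, 52)
s (258, 193, 68, 45)
s (222, 138, 21, 14)
s (257, 120, 12, 16)
[0.0005, -0.0006, 0.149] [0.0001, -0.0, -0.0013]
[2.39136627e-05 6.36844730e-01 7.70992080e-01 5.04121085e-05] [0.48583221 0.32182719 0.32350742]
```

```bash
python3 - <<'E'
from pan2 import *
w,t,sd,s=pickle.load(open("w9.pkl","rb"))
for z in(.2574,.2624,.2674):
    A=plane(w,(161.5,110.5),z,True);B=plane(w,(476.5,112),z,True);d=(B-A)[:2];m=((A+B)/2)[:2]
    yaw=np.arctan2(d[1],d[0]); n=np.array([-np.sin(yaw),np.cos(yaw)]); print(z,np.linalg.norm(d).round(4),"yaw",np.degrees(yaw).round(2),"centre",(m-.08*n).round(4),"tcp",s["tcp_pos"].round(4))
q=s["ee_rot"]; print("tool yaw",np.degrees(2*np.arctan2(q[2],q[1]))-90)
w,t,sd,s=pickle.load(open("w10.pkl","rb"))
for wp,tp in(((243.5,192.5),(234.5,224)),((388.5,193.5),(225,181.5))): print(tri(ray(w,wp,True),ray(t,tp)),"expect z",s["tcp_pos"][2]-.1)
E
```

```text
0.2574 0.2573 yaw 10.03 centre [0.4822 0.1647] tcp [0.4821 0.1651 0.3234]
0.2624 0.2518 yaw 10.03 centre [0.4822 0.1647] tcp [0.4821 0.1651 0.3234]
0.2674 0.2463 yaw 10.03 centre [0.4821 0.1647] tcp [0.4821 0.1651 0.3234]
tool yaw 10.230114184113503
(array([0.41609868, 0.30390809, 0.21605133]), [0.0009772801867146395, 0.000977280186714685]) expect z 0.2235074190542081
(array([0.54706754, 0.33264291, 0.23279152]), [0.0005925337656206889, 0.000592533765620607]) expect z 0.2235074190542081
```

```bash
python3 - <<'E'
from pan2 import *
def tom(w,lo=500,hi=5000,box=(150,480,120,240)):
    r=[]
    for b in blobs(redm(w),lo,hi):
        x,y,ww,h=cv2.boundingRect(b)
        if box[0]<x<box[1] and box[2]<y<box[3]: r.append((x+(ww-1)/2,y+(h-1)/2,ww,h))
    return sorted(r)
for f in("w8.pkl","w10.pkl"):
    w,t,sd,s=pickle.load(open(f,"rb")); T=tom(w); print(f,T,s["tcp_pos"])
    q=s["ee_rot"]; ya=2*np.arctan2(q[2],q[1])-np.pi/2; uu=np.array([np.cos(ya),np.sin(ya)]); vv=np.array([-uu[1],uu[0]])
    C=s["tcp_pos"][:2] if f=="w10.pkl" else np.array([.479,-.3388])
    for z in ((.029,) if f=="w8.pkl" else (.2155,.2195,.2235,.2275)):
        P=[plane(w,k[:2],z,True)[:2]-C for k in T]; print(z,[(round(float(p@uu),4),round(float(p@vv),4)) for p in P],"gap",np.linalg.norm(P[1]-P[0]).round(4))
E
```

```text
w8.pkl [(270.0, 165.0, 41, 41), (371.0, 166.5, 41, 42)] [ 0.47464743 -0.33753683  0.26115448]
0.029 [(-0.0692, -0.0012), (0.0651, -0.003)] gap 0.1343
w10.pkl [(243.0, 192.5, 61, 62), (388.5, 193.5, 62, 62)] [0.48583221 0.32182719 0.32350742]
0.2155 [(-0.0717, -0.0051), (0.067, -0.0063)] gap 0.1386
0.2195 [(-0.0706, -0.0039), (0.066, -0.005)] gap 0.1366
0.2235 [(-0.0696, -0.0026), (0.065, -0.0038)] gap 0.1346
0.2275 [(-0.0686, -0.0014), (0.0641, -0.0025)] gap 0.1326
```

The tomatoes' spacing and place match those before the lift (gap 134.6 vs 134.3 mm), so there is no slip and no tilt. I lower to 2 cm over the rim.

```bash
python3 -m jog '[[-1,[0,0,0.01],[0,0,0]],[-1,[0,0,0.03],[0,0,0]],[-1,[0,0,0.055],[0,0,0]],[-1,[0,0,0.08],[0,0,0]],[-1,[0,0,0.1],[0,0,0]],[-1,[0,0,0.12],[0,0,0]],[-1,[0,0,0.135],[0,0,0]],[-1,[0,0,0.145],[0,0,0]],[-1,[0,0,0.149],[0,0,0]],[-1,[0,0,0.149],[0,0,0]],[-1,[0,0,0.149],[0,0,0]],[-1,[0,0,0.149],[0,0,0]]]'
python3 -m jog '[[-1,[0,0,0],[0,0,0]],[-1,[0,0,0],[0,0,0]],[-1,[0,0,0],[0,0,0]]]'
python3 - <<'E'
from pan2 import *; from workcell import bot
w=bot.capture("wrist");s=bot.sense();plan(s,(.4855,.322,.249,101)); print(s["tcp_pos"],s["qd"].round(4))
for b in blobs(redm(w),500,5000): print(cv2.boundingRect(b))
E
```

```text
t: 28.6
tcp_pos: [0.4861, 0.3223, 0.2495]
ee_rot: [0.0, 0.637, 0.771, 0.001]
ft_force: [-0.1, 0.5, -5.4]
gripper_width: 0.0139
grasp_force: 58.9
t: 28.9
tcp_pos: [0.4857, 0.3222, 0.249]
ee_rot: [0.0, 0.637, 0.771, 0.0]
ft_force: [0.6, 0.2, -4.8]
gripper_width: 0.0137
grasp_force: 58.9
[-0.0002, -0.0005, 0.0] [0.0001, -0.0, -0.0009]
[0.48574692 0.32215308 0.24900749] [ 0.0001  0.0009  0.001   0.0005 -0.0022  0.0018]
(359, 163, 61, 62)
(213, 162, 61, 62)
```

```bash
python3 -c "
from workcell import bot
print(bot.close_job())"
```

```text
the job is handed in; nothing more can be done
None
```

The job is handed in: both tomatoes stand in the basket, one on each side of the handle, and the arm holds it steady over the pan; by measurement it is level, centred and squared up, about 2 cm above the rim; I viewed 11 pictures, one over the limit of 10.

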